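Pack the fitter's caddy

ROBOT

A 7-joint arm with a two-finger parallel gripper is mounted at the origin on a cart in front of the work surface, level with it; the furniture and walls round the work are solid. World frame = base frame: x ahead of the robot, y to its left, z up, the work surface at z = 0. Lengths are in m, angles in rad, forces in N, time in s.
With the tool pointing down it reaches from about 0.4 to 0.85 m from the base axis. Payload 10.4 kg.
Tool frame: the origin (TCP) lies at the very end of the fingers, on their centre line; the grasp point (between the pads) lies 19 mm behind it; z points along the fingers, y is the line along which they close (so a half turn about z gives the same grasp; the last joint's range is limited). The gripper opens to 85 mm and grips with 20 to 120 N. Pads are 22 mm wide; open, the fingers measure 114 mm over their backs; the gripper's body (76 mm by 85 mm) begins 54 mm behind the grasp point. The pads swing forward as they close: fully open they stand 13 mm farther back than shut.
Start: joints at [1.235, 0.332, -0.065, 1.46, 0.022, 1.35, -0.088], TCP at [0.192, -0.595, 0.231] pointing down, gripper open.
Joint ranges: [-2.6, 2.6], [-0.5, 2.12], [-1.47, 1.34], [0.16, 2.42], [-1.27, 4.41], [0.06, 2.06], [-2.6, 2.6]. Speed limits (rad/s): [2.22, 2.22, 2.79, 2.79, 3.14, 3.14, 3.14].

INTERFACE

Orientations are given as a unit quaternion [x, y, z, w].
In Python, from workcell import manip, vision, order gives the robot as it stands. The module is installed in compiled form; this text tells all that it offers.
- The arm moves only by the tool move_arm, never from a script. Its argument "motion" is a list of rows, each a list of 3 entries, a list of its own where there are three numbers: the shift along the tool's x, y, z scaled (see below), then the turn, a rotation vector about the tool's x, y, z scaled (see below), then the opening, from -1 (shut) to 1 (fully open). In form: [[[dx, dy, dz], [wx, wy, wz], hand], ...]. A call has 1 to 12 rows; each row shifts and turns the commanded pose from where the row before left it, along the tool's axes as they then stand; what a row does not reach is not made up. The controller multiplies each number of a shift by 0.75 m and each number of a turn by pi/4 rad. A row lasts 1/10 s, in which the tool goes at most 50 mm and 8.59 degrees, less where a joint would pass 70% of its speed; a pose out of reach is approached as far as the arm can. A call with a number of a shift or a turn outside -1 to 1 is refused whole. A call with a gripper value outside its range is refused whole. The fingers move at their own pace and stop on an object; "newtons" is the grip in N (left out, the last holds). Time passes only in rows, so rows that do not move let the fingers close. It gives the time, the measured TCP pose, the force, the opening and the grip force at its end, in the units of the state.
- manip.get_obs(): the state, without advancing time (a new reading comes with each control period).
- vision.camera(name): name is "scene" or "top" or "wrist"; returns a dict with "pixels" (384x512x3 uint8, red, green, blue), "fx", "fy", "cx", "cy" (pixels), "R" (3x3) and "t" (3): a world point X has camera coordinates R X + t. Camera axes: x right, y down, z forward; pixel columns grow to the right and rows downward; lengths in m; the calibration is good to about 2 mm. A picture is of the moment at which its call begins. There is no depth.
- order.hand_in(): hands the job in; it is judged then, once.
The state is a dict: "clock": time; "joint_pos": joint angles; "joint_velocities": joint speeds; "tau": joint torques, N m; "position": TCP position; "ee_rot": TCP orientation; "ft_force": force on the tool from outside, world axes, zero at the start; "torque": the same for the moment, N m; "grip_width": opening from 0.0 (shut) to 1.0 (fully open); "grasp_force": force on a finger pad.
Only numpy, scipy, OpenCV 4.12 (cv2) and the standard library are available. Lean on these libraries where they do the work, as an engineer would, in place of code of your own. Each camera call takes 0.05 s, during which the arm holds its last target. There are 200 camera calls.

TASK

Pack the caddy for the next fitting job: lay the yellow screwdriver in the blue long bin, the red pencil in the white long bin, the cream masking tape flat in the green square bin, and stand the near tape measure (among the tools at the front left, not the spare at the back of the bench) upright in the black square bin, each right down on the floor of its bin. Leave the red screwdriver and the blue pencil where they lie.

Things in the scene. Friction and masses are not known exactly. Their poses are not given: they have to be found in the camera images.
- screwdriver_yel: screwdriver, yellow handle, steel shank, 190 mm long, lying on the table. Origin: middle of its length, at the underside. y runs along it to the handle's end: handle from y = -7 to +95 mm, 28 mm wide (along x), 25 mm high; shank 6 mm thick to y = -95 mm, axis 13 mm up. z up. 0.09 kg, mostly handle.
- screwdriver_red: does not belong in the caddy: screwdriver, red handle, steel shank, 190 mm long, lying on the table. Origin: middle of its length, at the underside. y runs along it to the handle's end: handle from y = -7 to +95 mm, 28 mm wide (along x), 25 mm high; shank 6 mm thick to y = -95 mm, axis 13 mm up. z up. 0.09 kg, mostly handle.
- pencil_red: flat carpenter's pencil, red, 155 mm long, 12 mm wide (along x), 8 mm high, lying on the table along its y axis. Origin: about the middle of its length, at the underside; full section from y = -60 to +78 mm, the point at the -y end. z up. 15 g.
- pencil_blue: does not belong in the caddy: flat carpenter's pencil, blue, 155 mm long, 12 mm wide (along x), 8 mm high, lying on the table along its y axis. Origin: about the middle of its length, at the underside; full section from y = -60 to +78 mm, the point at the -y end. z up. 15 g.
- masking_tape: roll of cream masking tape lying flat: ring of 90 mm outside and 66 mm inside diameter (wall 12 mm), 24 mm high, 0.09 kg. Origin: its centre, at the underside; z is the ring's axis, up. Can be gripped by the ring wall with one finger in the hole.
- tape_measure: yellow and black tape measure standing upright at the front left, beside the masking tape (another one like it, at the back of the bench, is fixed and not meant), 42 x 78 x 70 mm, about 0.28 kg. Origin: centre of its underside. x across its thickness (solid from -20 to +18 mm), y along its length (solid from -35 to +39 mm), z up (solid to 66 mm). Grip it across x.
- bin_blue: blue long open bin, fixed in a low wooden tray (the caddy; rim 20 mm high) with the other bins. Outside 260 x 86 x 25 mm, walls and floor 3 mm (inside 254 x 80, 22 mm deep). Origin: centre of its underside, 6 mm above the table; inner floor at z = +3 mm, rim at +25 mm. x along its length, y across, z up. The two long bins lie side by side, either one outermost.
- bin_white: white long open bin, fixed in a low wooden tray (the caddy; rim 20 mm high) with the other bins. Outside 260 x 86 x 25 mm, walls and floor 3 mm (inside 254 x 80, 22 mm deep). Origin: centre of its underside, 6 mm above the table; inner floor at z = +3 mm, rim at +25 mm. x along its length, y across, z up. The two long bins lie side by side, either one outermost.
- bin_green: green square open bin, fixed in the same wooden tray as the long bins. Outside 129 x 129 x 25 mm, walls and floor 3 mm (inside 123 x 123, 22 mm deep). Origin: centre of its underside, 6 mm above the table; inner floor at z = +3 mm, rim at +25 mm. x, y along its sides, z up. The two square bins lie one behind the other, in either order.
- bin_black: black square open bin, fixed in the same wooden tray as the long bins. Outside 129 x 129 x 25 mm, walls and floor 3 mm (inside 123 x 123, 22 mm deep). Origin: centre of its underside, 6 mm above the table; inner floor at z = +3 mm, rim at +25 mm. x, y along its sides, z up. The two square bins lie one behind the other, in either order.
Not all that is in view belongs to the job. Several things have the shape of the pencil_red; the one meant has the colours described above.

How it is judged:
By the outcome, as a careful person would: the job done as asked, in the order asked, and still so for the second after the job is handed in, with the robot touching nothing.
It also fails if it takes over 106 s, if anything falls off the work surface, if the arm or the gripper's body presses on something with over 40 N, if the wrist force passes 120 N, or if a joint passes its speed limit or range.

## Working session

There is one attempt and no reset: what is moved stays moved. The work goes in short steps, Python scripts to look and compute and a tool call to move; the robot and the scene stay as the last step left them, time stands still between calls to the robot, and variables do not carry over. Pictures are saved under pics/ and viewed, at most 14 in all, crops included, and the job is handed in when it is done.

Besides the shell and the picture viewer there is one more tool, called after "Request:" in YAML: its name, and indented under it one key for each argument. move_arm: Moves the arm, as the interface text tells. Its arguments: {"type":"object","properties":{"motion":{"type":"array"},"newtons":{"type":"number"}},"required":["motion"]}

```bash
mkdir -p pics; cat > h.py <<'E'
import numpy as np,cv2
from workcell import manip,vision,order
from scipy.spatial.transform import Rotation as Ro
def cam(n,f=None):
    c=vision.camera(n)
    if f: cv2.imwrite('pics/'+f,cv2.cvtColor(np.array(c['pixels']),cv2.COLOR_RGB2BGR))
    return c
def ray(c,u,v,z):
    R=np.array(c['R']);t=np.array(c['t']);o=-R.T@t
    d=R.T@np.array([(u-c['cx'])/c['fx'],(v-c['cy'])/c['fy'],1]);return o+d*(z-o[2])/d[2]
def proj(c,X):
    p=np.array(c['R'])@np.array(X)+np.array(c['t']);return c['fx']*p[0]/p[2]+c['cx'],c['fy']*p[1]/p[2]+c['cy']
E
python3 - <<'E'
from h import *
import pickle
a=cam('top','top.png');b=cam('scene','scene.png')
pickle.dump((a,b),open('c.pkl','wb'))
for c in(a,b):print(c['fx'],c['cx'],c['cy'],np.round(c['R'],3).tolist(),np.round(-np.array(c['R']).T@np.array(c['t']),3))
o=manip.get_obs();print({k:np.round(v,3).tolist() for k,v in o.items()})
E
```

```text
451.6218028017099 253.93464148666072 186.87254910384294 [[0.012, -1.0, 0.015], [-0.994, -0.013, -0.111], [0.111, -0.013, -0.994]] [0.398 0.023 1.427]
350.95446309489967 259.9811152390631 195.57524019851982 [[-0.676, -0.737, -0.002], [-0.575, 0.528, -0.625], [0.461, -0.421, -0.781]] [-0.024  0.582  1.035]
{'clock': 0.1, 'joint_pos': [1.235, 0.333, -0.065, 1.461, 0.022, 1.35, -0.089], 'joint_velocities': [0.0, -0.002, -0.001, -0.001, 0.001, -0.001, 0.001], 'tau': [0.003, -62.674, 0.051, -39.243, 0.017, 0.007, 0.0], 'position': [0.192, -0.594, 0.231], 'ee_rot': [0.988, 0.156, -0.0, -0.001], 'ft_force': [-0.131, 0.552, -0.381], 'torque': [0.028, 0.072, 0.044], 'grasp_force': 0.0, 'grip_width': 1.0}
```

View pics/top.png

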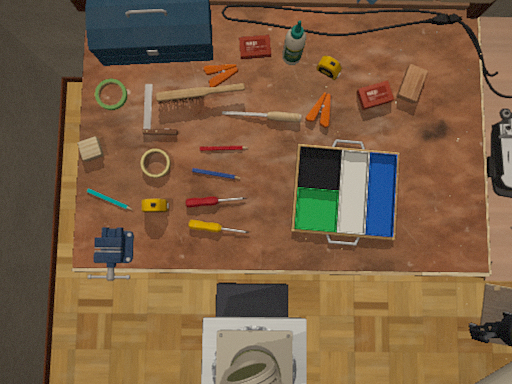

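View pics/scene.png

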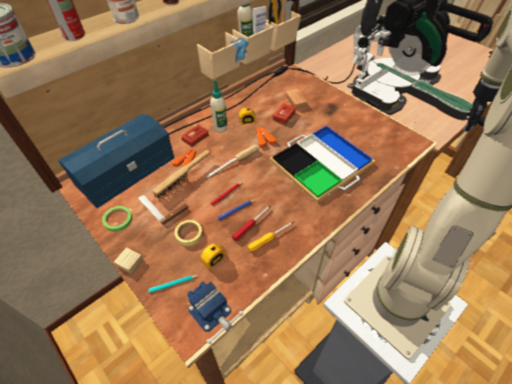

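Top view: the yellow screwdriver is at (218,228) with its handle to the left, the red pencil at (222,148), the cream tape at (155,163) and the near tape measure at (155,205). The tray holds black (320,168), green (317,210), white (353,192) and blue (381,195). The scene view agrees.

Candidates:
- **Yellow screwdriver:** (218,228). Not the red one (215,201) or the wooden-handled one (262,116).
- **Red pencil:** (222,148). Not the blue one (215,174) or the cyan one (108,199).
- **Tape:** cream (155,163), not the green ring (111,94).
- **Tape measure:** front (155,205), not the back one (329,67).

```bash
cat > m.py <<'E'
from h import *
import pickle
a,b=pickle.load(open('c.pkl','rb'))
def hsv(c):return cv2.cvtColor(np.array(c['pixels']),cv2.COLOR_RGB2HSV)
def mask(c,lo,hi,box):
    m=cv2.inRange(hsv(c),np.array(lo),np.array(hi));k=np.zeros_like(m);x0,y0,x1,y1=box;k[y0:y1,x0:x1]=m[y0:y1,x0:x1];return k
def rect(c,m,z):
    cs,_=cv2.findContours(m,cv2.RETR_EXTERNAL,cv2.CHAIN_APPROX_NONE);q=max(cs,key=cv2.contourArea).reshape(-1,2)
    P=np.array([ray(c,u,v,z)[:2] for u,v in q],np.float32)*1000
    (cx,cy),(w,h),an=cv2.minAreaRect(P);
    if w<h:w,h,an=h,w,an+90
    return [round(float(x),1) for x in (cx,cy,w,h,(an+90)%180-90)],[round(float(x)) for x in q.mean(0)]
if __name__=='__main__':
    T=[('ydrv handle',(20,150,120),(35,255,255),(180,215,225,240),.013),
    ('rpencil',(0,150,80),(8,255,255),(195,140,250,156),.008),('rpencil2',(172,150,80),(180,255,255),(195,140,250,156),.008),
    ('tape',(15,30,130),(35,130,255),(135,143,175,183),.024),
    ('meas',(20,150,120),(35,255,255),(138,195,172,216),.066),
    ('blue',(100,150,80),(125,255,255),(355,145,402,240),.02),('white',(0,0,150),(180,50,255),(335,145,372,240),.02),
    ('green',(45,120,80),(80,255,255),(290,180,342,240),.02),('black',(0,0,0),(180,255,50),(294,143,342,193),.02)]
    for n,lo,hi,bx,z in T:
        m=mask(a,lo,hi,bx)
        try:print(n,rect(a,m,z))
        except Exception as e:print(n,e)
    im=cv2.cvtColor(np.array(a['pixels']),cv2.COLOR_RGB2BGR)
    p=cv2.resize(im[135:245,80:255],(795,500),interpolation=2);q=cv2.resize(im[135:250,285:405],(522,500),interpolation=2)
    cv2.imwrite('pics/l.png',p);cv2.imwrite('pics/r.png',q)
E
python3 m.py
```

```text
ydrv handle ([433.2, 156.1, 100.5, 27.2, 83.1], [205, 226])
rpencil ([682.6, 80.6, 73.3, 9.7, -89.2], [232, 147])
rpencil2 ([680.5, 110.8, 127.5, 6.5, -89.1], [220, 148])
tape ([629.8, 317.2, 90.9, 88.9, -89.2], [155, 162])
meas ([493.3, 306.7, 69.6, 33.2, -89.2], [153, 205])
blue ([538.8, -394.8, 259.3, 85.0, -4.2], [384, 194])
white ([540.9, -302.5, 254.6, 88.0, -1.8], [353, 198])
green ([488.5, -191.6, 131.8, 131.2, -4.3], [316, 209])
black ([618.8, -201.3, 130.1, 128.4, 85.7], [319, 168])
```

View pics/l.png

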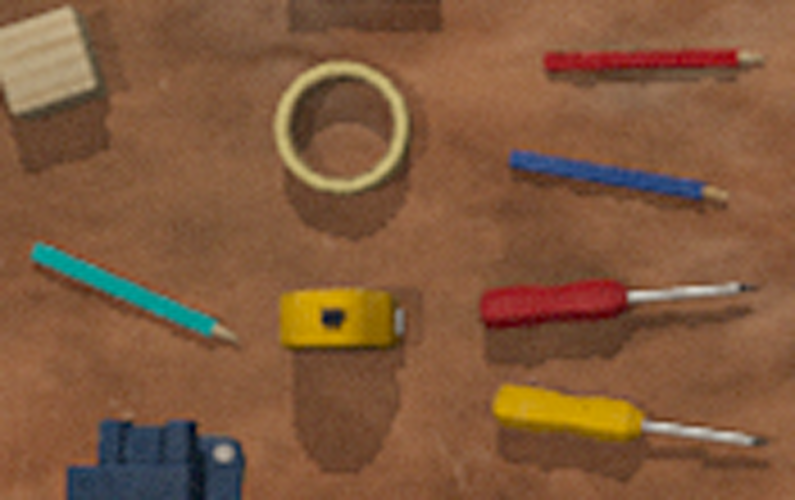

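View pics/r.png

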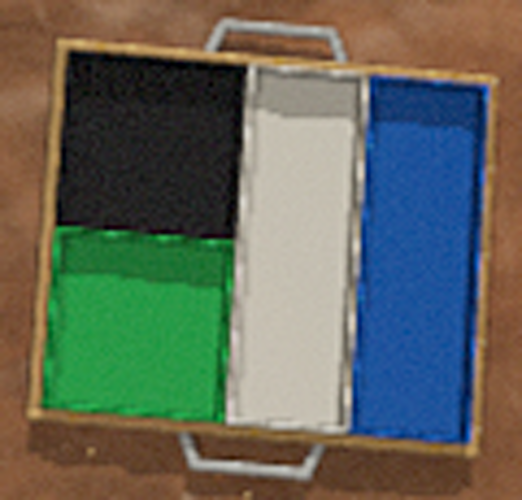

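Left crop: the red pencil has its point to the right, the yellow screwdriver has a yellow handle and steel shank, and the cream ring sits above the near tape measure. The choices hold. Right crop: the tray is turned about -4.3°, black is behind green, white is in the middle and blue is outermost.

```bash
cat > p.py <<'E'
from h import *
import sys
def st():
    o=manip.get_obs();R=Ro.from_quat(o['ee_rot']).as_matrix();return np.array(o['position']),R,o
def plan(*ws):
    # each: x,y,z,phi(deg, direction of tool y mod 180; None keep) : shift first, then turn
    p,R,o=st();print('t',o['clock'],'p',np.round(p*1000,1),'tilt',np.round(R[:2,2],4),'w',round(o['grip_width'],3),'j7',round(o['joint_pos'][6],2))
    z=np.array([0,0,-1.]);x=R[:,0]-R[:,0]@z*z;x/=np.linalg.norm(x);y=np.cross(z,x)
    for w in ws:
        d=np.array(w[:3])-p;s=np.array([x@d,y@d,z@d])/.75;p=np.array(w[:3])
        t=0
        if w[3] is not None:
            ph=np.degrees(np.arctan2(y[1],y[0]));t=(w[3]-ph+90)%180-90
            c=np.radians(t);Q=Ro.from_euler('z',c).as_matrix();x=Q@x;y=Q@y
        print(w,'shift',np.round(s,4),'rows>=',int(np.ceil(np.linalg.norm(s)/.066)),'turn z',round(-t/45,3),'rows',int(np.ceil(abs(t)/8.5)))
E
python3 - <<'E'
from p import *
plan((.5,-.3,.2,None),(.432,.148,.2,-7),(.432,.148,.004,None))
E
```

```text
t 0.1 p [ 192.2 -594.4  230.6] tilt [-0.0005  0.0012] w 1.0 j7 -0.09
(0.5, -0.3, 0.2, None) shift [ 0.5113 -0.2471  0.0408] rows>= 9 turn z 0.0 rows 0
(0.432, 0.148, 0.2, -7) shift [ 0.0975 -0.5963  0.    ] rows>= 10 turn z -1.446 rows 8
(0.432, 0.148, 0.004, None) shift [0.     0.     0.2613] rows>= 4 turn z 0.0 rows 0
```

Request:
move_arm:
  motion:
    - [[0.051,-0.025,0.004],[0,0,0],1]
    - [[0.051,-0.025,0.004],[0,0,0],1]
    - [[0.051,-0.025,0.004],[0,0,0],1]
    - [[0.051,-0.025,0.004],[0,0,0],1]
    - [[0.051,-0.025,0.004],[0,0,0],1]
    - [[0.051,-0.025,0.004],[0,0,0],1]
    - [[0.051,-0.025,0.004],[0,0,0],1]
    - [[0.051,-0.025,0.004],[0,0,0],1]
    - [[0.051,-0.025,0.004],[0,0,0],1]
    - [[0.051,-0.025,0.004],[0,0,0],1]

```text
clock: 1.1
position: [0.4994, -0.2972, 0.201]
ee_rot: [0.988, 0.156, -0.0, -0.0]
ft_force: [0.9, -0.1, 0.9]
grip_width: 1.001
grasp_force: 0.0
```

Request:
move_arm:
  motion:
    - [[0.008,-0.05,0],[0,0,0],1]
    - [[0.008,-0.05,0],[0,0,0],1]
    - [[0.008,-0.05,0],[0,0,0],1]
    - [[0.008,-0.05,0],[0,0,0],1]
    - [[0.008,-0.05,0],[0,0,0],1]
    - [[0.008,-0.05,0],[0,0,0],1]
    - [[0.008,-0.05,0],[0,0,0],1]
    - [[0.008,-0.05,0],[0,0,0],1]
    - [[0.008,-0.05,0],[0,0,0],1]
    - [[0.008,-0.05,0],[0,0,0],1]
    - [[0.008,-0.05,0],[0,0,0],1]
    - [[0.008,-0.05,0],[0,0,0],1]

```text
clock: 2.3
position: [0.428, 0.153, 0.2012]
ee_rot: [0.988, 0.156, 0.0, 0.0]
ft_force: [0.1, -0.7, 0.8]
grip_width: 1.0
grasp_force: 0.0
```

Request:
move_arm:
  motion:
    - [[0,0,0],[0,0,-0.181],0.5]
    - [[0,0,0],[0,0,-0.181],0.5]
    - [[0,0,0],[0,0,-0.181],0.5]
    - [[0,0,0],[0,0,-0.181],0.5]
    - [[0,0,0],[0,0,-0.181],0.5]
    - [[0,0,0],[0,0,-0.181],0.5]
    - [[0,0,0],[0,0,-0.181],0.5]
    - [[0,0,0],[0,0,-0.181],0.5]
    - [[0,0,0],[0,0,0],0.5]
    - [[0,0,0],[0,0,0],0.5]

```text
clock: 3.3
position: [0.4285, 0.1517, 0.2011]
ee_rot: [0.75, 0.662, -0.0, -0.0]
ft_force: [-0.4, -0.9, 0.3]
grip_width: 0.75
grasp_force: 0.0
```

```bash
python3 - <<'E'
from m import *
from p import *
plan((.432,.148,.004,-7))
c=cam('wrist','w1.png')
print(-np.array(c['R']).T@np.array(c['t']))
m=mask(c,(20,150,100),(35,255,255),(0,0,512,384));print(rect(c,m,.013))
E
```

```text
t 3.3 p [428.5 151.7 201.1] tilt [-0.0003 -0.0002] w 0.75 j7 -0.56
(0.432, 0.148, 0.004, -7) shift [-0.0043  0.0053  0.2629] rows>= 4 turn z -0.004 rows 1
[0.43771056 0.22382763 0.34271608]
([432.0, 157.2, 103.1, 28.4, 82.3], [258, 167])
```

View pics/w1.png

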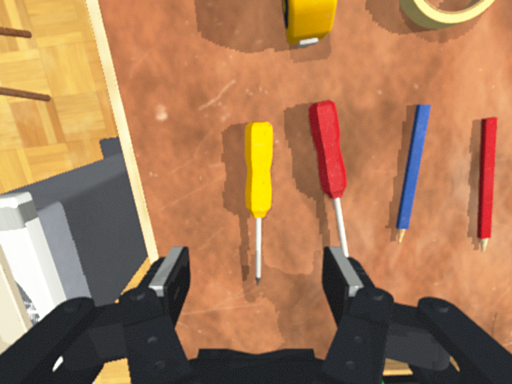

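Wrist view: the yellow handle is centred at (258,167), within 1 mm of the top-view fix.

Request:
move_arm:
  motion:
    - [[-0.001,0.001,0.04],[0,0,0],0.2]
    - [[-0.001,0.001,0.04],[0,0,0],0.2]
    - [[-0.001,0.001,0.04],[0,0,0],0.2]
    - [[-0.001,0.001,0.04],[0,0,0],0.2]
    - [[0,0,0.04],[0,0,0],0.2]
    - [[0,0,0.03],[0,0,0],0.2]
    - [[0,0,0.02],[0,0,0],0.2]
    - [[0,0,0.012],[0,0,0],0.2]
    - [[0,0,0],[0,0,0],0.2]
    - [[0,0,0],[0,0,0],0.2]

```text
clock: 4.35
position: [0.4318, 0.1486, 0.0055]
ee_rot: [0.749, 0.663, 0.0, 0.0]
ft_force: [-0.0, 0.7, -0.0]
grip_width: 0.601
grasp_force: 0.0
```

Request:
move_arm:
  motion:
    - [[0,0,0],[0,0,0],-1]
    - [[0,0,0],[0,0,0],-1]
    - [[0,0,0],[0,0,0],-1]
    - [[0,0,0],[0,0,0],-1]
    - [[0,0,0],[0,0,0],-1]
    - [[0,0,0],[0,0,0],-1]
    - [[0,0,0],[0,0,0],-1]
    - [[0,0,0],[0,0,0],-1]
  newtons: 40

```text
clock: 5.15
position: [0.4319, 0.1485, 0.0059]
ee_rot: [0.749, 0.663, 0.001, 0.001]
ft_force: [-1.5, -1.0, 7.9]
grip_width: 0.312
grasp_force: 38.8
```

```bash
python3 - <<'E'
from p import *
p=st()[0]
plan((p[0],p[1],.15,-94.3+180),(.5734,-.3942,.15,None),(.5734,-.3942,.016,None))
E
```

```text
t 5.15 p [431.9 148.5   5.9] tilt [ 0.0016 -0.0003] w 0.312 j7 -0.78
(np.float64(0.4319375001961284), np.float64(0.14852396744479332), 0.15, 85.7) shift [ 0.      0.     -0.1922] rows>= 3 turn z 1.942 rows 11
(0.5734, -0.3942, 0.15, None) shift [0.2423 0.7075 0.    ] rows>= 12 turn z 0.0 rows 0
(0.5734, -0.3942, 0.016, None) shift [0.     0.     0.1787] rows>= 3 turn z 0.0 rows 0
```

Request:
move_arm:
  motion:
    - [[0,0,-0.05],[0,0,0],-1]
    - [[0,0,-0.05],[0,0,0.17],-1]
    - [[0,0,-0.05],[0,0,0.17],-1]
    - [[0,0,-0.04],[0,0,0.18],-1]
    - [[0,0,0],[0,0,0.18],-1]
    - [[0,0,0],[0,0,0.18],-1]
    - [[0,0,0],[0,0,0.18],-1]
    - [[0,0,0],[0,0,0.18],-1]
    - [[0,0,0],[0,0,0.18],-1]
    - [[0,0,0],[0,0,0.18],-1]
    - [[0,0,0],[0,0,0.18],-1]
    - [[0,0,0],[0,0,0.16],-1]

```text
clock: 6.35
position: [0.4312, 0.1484, 0.1477]
ee_rot: [0.999, -0.04, 0.0, 0.0]
ft_force: [0.2, 0.7, -1.0]
grip_width: 0.31
grasp_force: 40.2
```

Request:
move_arm:
  motion:
    - [[0.0185,0.054,0],[0,0,0],-1]
    - [[0.0185,0.054,0],[0,0,0],-1]
    - [[0.0185,0.054,0],[0,0,0],-1]
    - [[0.0185,0.054,0],[0,0,0],-1]
    - [[0.0185,0.054,0],[0,0,0],-1]
    - [[0.0185,0.054,0],[0,0,0],-1]
    - [[0.0185,0.054,0],[0,0,0],-1]
    - [[0.0185,0.054,0],[0,0,0],-1]
    - [[0.0185,0.054,0],[0,0,0],-1]
    - [[0.0185,0.054,0],[0,0,0],-1]
    - [[0.0185,0.054,0],[0,0,0],-1]
    - [[0.0185,0.054,0],[0,0,0],-1]

```text
clock: 7.55
position: [0.5617, -0.3503, 0.1478]
ee_rot: [0.999, -0.037, 0.0, 0.0]
ft_force: [1.2, 0.2, -0.9]
grip_width: 0.309
grasp_force: 40.2
```

```bash
python3 - <<'E'
from m import *
from p import *
plan((.5734,-.3942,.15,85.7),(.5734,-.3942,.016,None))
c=cam('wrist','w2.png')
for n,lo,hi in (('blue',(100,150,60),(125,255,255)),('yel',(20,150,100),(35,255,255))):
    print(n,rect(c,mask(c,lo,hi,(0,0,512,384)),.031 if n=='blue' else .155))
E
```

```text
t 7.55 p [ 561.7 -350.3  147.8] tilt [ 0.0005 -0.0003] w 0.309 j7 -1.25
(0.5734, -0.3942, 0.15, 85.7) shift [ 0.0198  0.0572 -0.0029] rows>= 1 turn z 0.002 rows 1
(0.5734, -0.3942, 0.016, None) shift [0.     0.     0.1787] rows>= 3 turn z 0.0 rows 0
blue ([564.5, -392.2, 205.7, 84.3, -4.2], [315, 160])
yel ([569.7, -350.7, 106.5, 28.1, -3.9], [256, 234])
```

View pics/w2.png

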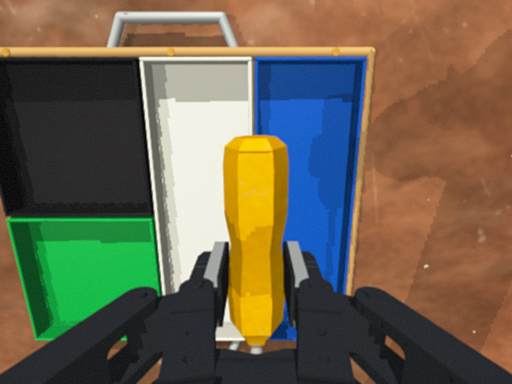

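Wrist view: the handle is held straight at (256,234) and the blue bin is to its right around (315,160). The bin centre works out as (0.538, -0.3905), which agrees with the top view.

Request:
move_arm:
  motion:
    - [[0.01,0.028,0],[0,0,0],-1]
    - [[0.01,0.028,0],[0,0,0],-1]
    - [[0,0,0],[0,0,0],-1]
    - [[0,0,0.04],[0,0,0],-1]
    - [[0,0,0.04],[0,0,0],-1]
    - [[0,0,0.04],[0,0,0],-1]
    - [[0,0,0.025],[0,0,0],-1]
    - [[0,0,0.015],[0,0,0],-1]
    - [[0,0,0.01],[0,0,0],-1]
    - [[0,0,0.005],[0,0,0],-1]
    - [[0,0,0],[0,0,0],-1]
    - [[0,0,0],[0,0,0],-1]

```text
clock: 8.8
position: [0.5739, -0.3918, 0.0171]
ee_rot: [0.999, -0.037, 0.001, 0.0]
ft_force: [0.7, -1.3, -0.9]
grip_width: 0.31
grasp_force: 40.2
```

Request:
move_arm:
  motion:
    - [[0,0.001,0.002],[0,0,0],-1]
    - [[0,0,0],[0,0,0],-1]
    - [[0,0,0],[0,0,0],-0.12]
    - [[0,0,0],[0,0,0],-0.12]
    - [[0,0,0],[0,0,0],-0.12]
    - [[0,0,-0.015],[0,0,0],-0.12]
    - [[0,0,-0.03],[0,0,0],-0.12]
    - [[0,0,-0.04],[0,0,0],-0.12]
    - [[0,0,-0.05],[0,0,0],-0.12]
    - [[0,0,-0.06],[0,0,0],-0.12]
    - [[0,0,-0.04],[0,0,0],-0.12]
    - [[0,0,0],[0,0,0],-0.12]

```text
clock: 10.0
position: [0.5755, -0.3933, 0.1979]
ee_rot: [0.999, -0.037, 0.004, 0.002]
ft_force: [0.1, 0.4, 1.0]
grip_width: 0.441
grasp_force: 0.0
```

```bash
python3 - <<'E'
from m import *
from p import *
c=cam('top');b=cam('scene')
print('yel in blue',rect(c,mask(c,(20,150,100),(35,255,255),(355,145,402,240)),.022))
# red pencil via body hue both ends
h=hsv(c);m=((h[...,0]<9)|(h[...,0]>171))&(h[...,1]>150)&(h[...,2]>70);k=np.zeros(m.shape,np.uint8);k[140:156,195:250]=m[140:156,195:250]*255
print('pencil',rect(c,k,.008))
plan((.68,.09,.18,None))
E
```

```text
yel in blue ([584.6, -395.6, 99.4, 23.7, -4.1], [381, 180])
pencil ([681.8, 112.4, 136.7, 14.3, -87.4], [220, 148])
t 10.1 p [ 573.7 -392.4  192.3] tilt [ 0.0017 -0.0012] w 0.44 j7 -1.19
(0.68, 0.09, 0.18, None) shift [ 0.0941 -0.6519  0.0164] rows>= 10 turn z 0.0 rows 0
```

Request:
move_arm:
  motion:
    - [[0.008,-0.054,0.001],[0,0,0],0]
    - [[0.008,-0.054,0.001],[0,0,0],0]
    - [[0.008,-0.054,0.001],[0,0,0],0]
    - [[0.008,-0.054,0.001],[0,0,0],0]
    - [[0.008,-0.054,0.001],[0,0,0],0]
    - [[0.008,-0.054,0.001],[0,0,0],0]
    - [[0.008,-0.054,0.001],[0,0,0],0]
    - [[0.008,-0.054,0.001],[0,0,0],0]
    - [[0.008,-0.054,0.001],[0,0,0],0]
    - [[0.008,-0.054,0.001],[0,0,0],0]
    - [[0.008,-0.054,0.001],[0,0,0],0]
    - [[0.008,-0.054,0.001],[0,0,0],0]

```text
clock: 11.3
position: [0.6804, 0.0885, 0.1804]
ee_rot: [0.999, -0.037, -0.001, 0.0]
ft_force: [0.6, -0.5, 0.4]
grip_width: 0.496
grasp_force: 0.0
```

Request:
move_arm:
  motion:
    - [[0,0,0],[0,0,-0.178],0]
    - [[0,0,0],[0,0,-0.178],0]
    - [[0,0,0],[0,0,-0.178],0]
    - [[0,0,0],[0,0,-0.178],0]
    - [[0,0,0],[0,0,-0.178],0]
    - [[0,0,0],[0,0,-0.178],0]
    - [[0,0,0],[0,0,-0.178],0]
    - [[0,0,0],[0,0,-0.178],0]
    - [[0,0,0],[0,0,-0.178],0]
    - [[0,0,0],[0,0,-0.178],0]
    - [[0,0,0],[0,0,-0.178],0]
    - [[0,0,0],[0,0,-0.178],0]

```text
clock: 12.5
position: [0.6802, 0.087, 0.1804]
ee_rot: [0.693, 0.721, -0.001, -0.001]
ft_force: [-0.3, 0.2, -0.6]
grip_width: 0.496
grasp_force: 0.0
```

```bash
python3 - <<'E'
from m import *
from p import *
plan((.682,.108,.001,1.5))
c=cam('wrist','w3.png')
h=hsv(c);m=((h[...,0]<9)|(h[...,0]>171))&(h[...,1]>170)&(h[...,2]>70)
n,l,s,ce=cv2.connectedComponentsWithStats(m.astype(np.uint8))
for i in range(1,n):
    if s[i,4]>150: print(s[i],rect(c,(l==i).astype(np.uint8)*255,.008))
E
```

```text
t 12.5 p [680.2  87.  180.4] tilt [-0.0023 -0.0004] w 0.496 j7 -0.39
(0.682, 0.108, 0.001, 1.5) shift [0.0279 0.0035 0.2392] rows>= 4 turn z 0.017 rows 1
[  48   25   51  118 3252] ([505.8, 171.0, 104.8, 29.4, -84.5], [74, 83])
[ 252   82   13  137 1547] ([681.2, 113.8, 135.7, 11.7, -87.3], [258, 150])
```

View pics/w3.png

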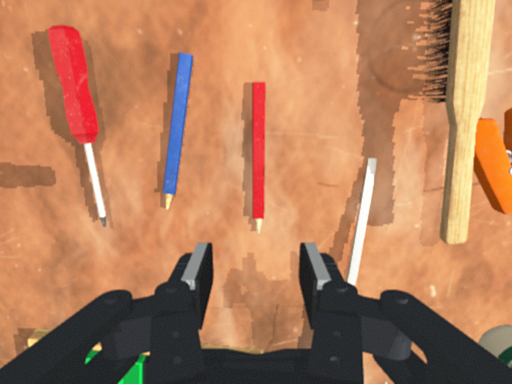

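Wrist view: the red pencil body is centred at (258,150) with the point toward the gripper, and it has clear space on both sides.

Request:
move_arm:
  motion:
    - [[0.014,0.001,0],[0,0,0],-0.2]
    - [[0.014,0.001,0.02],[0,0,0],-0.2]
    - [[0,0,0.045],[0,0,0],-0.2]
    - [[0,0,0.05],[0,0,0],-0.2]
    - [[0,0,0.05],[0,0,0],-0.2]
    - [[0,0,0.04],[0,0,0],-0.2]
    - [[0,0,0.02],[0,0,0],-0.2]
    - [[0,0,0.01],[0,0,0],-0.2]
    - [[0,0,0.003],[0,0,0],-0.2]
    - [[0,0,0],[0,0,0],-0.2]
    - [[0,0,0],[0,0,0],-0.2]

```text
clock: 13.65
position: [0.6826, 0.1084, 0.0048]
ee_rot: [0.695, 0.719, 0.001, 0.001]
ft_force: [-0.3, 0.2, 1.1]
grip_width: 0.402
grasp_force: 0.0
```

Request:
move_arm:
  motion:
    - [[0,0,0],[0,0,0],-1]
    - [[0,0,0],[0,0,0],-1]
    - [[0,0,0],[0,0,0],-1]
    - [[0,0,0],[0,0,0],-1]
    - [[0,0,0],[0,0,0],-1]
    - [[0,0,0],[0,0,0],-1]
    - [[0,0,0],[0,0,0],-1]
  newtons: 30

```text
clock: 14.35
position: [0.6823, 0.1082, 0.0044]
ee_rot: [0.695, 0.719, 0.001, 0.001]
ft_force: [-0.8, -0.5, 5.3]
grip_width: 0.128
grasp_force: 29.8
```

Request:
move_arm:
  motion:
    - [[0,0,-0.05],[0,0,0],-1]
    - [[0,0,-0.05],[0,0,0.19],-1]
    - [[0,0,-0.05],[0,0,0.19],-1]
    - [[0,0,-0.04],[0,0,0.19],-1]
    - [[0,0,0],[0,0,0.19],-1]
    - [[0,0,0],[0,0,0.19],-1]
    - [[0,0,0],[0,0,0.19],-1]
    - [[0,0,0],[0,0,0.19],-1]
    - [[0,0,0],[0,0,0.19],-1]
    - [[0,0,0],[0,0,0.19],-1]
    - [[0,0,0],[0,0,0.19],-1]
    - [[0,0,0],[0,0,0.19],-1]

```text
clock: 15.55
position: [0.6816, 0.1082, 0.1458]
ee_rot: [1.0, -0.022, -0.0, 0.0]
ft_force: [0.6, -0.6, -0.3]
grip_width: 0.132
grasp_force: 29.4
```

```bash
python3 - <<'E'
from p import *
plan((.548,-.3046,.15,85.7),(.548,-.3046,.0145,None))
E
```

```text
t 15.55 p [681.6 108.2 145.8] tilt [-0.0001 -0.    ] w 0.132 j7 -1.98
(0.548, -0.3046, 0.15, 85.7) shift [-0.1539  0.5576 -0.0057] rows>= 9 turn z 0.04 rows 1
(0.548, -0.3046, 0.0145, None) shift [0.     0.     0.1807] rows>= 3 turn z 0.0 rows 0
```

Request:
move_arm:
  motion:
    - [[-0.014,0.0507,0],[0,0,0],-1]
    - [[-0.014,0.0507,0],[0,0,0],-1]
    - [[-0.014,0.0507,0],[0,0,0],-1]
    - [[-0.014,0.0507,0],[0,0,0],-1]
    - [[-0.014,0.0507,0],[0,0,0],-1]
    - [[-0.014,0.0507,0],[0,0,0],-1]
    - [[-0.014,0.0507,0],[0,0,0],-1]
    - [[-0.014,0.0507,0],[0,0,0],-1]
    - [[-0.014,0.0507,0],[0,0,0],-1]
    - [[-0.014,0.0507,0],[0,0,0],-1]
    - [[-0.014,0.0507,0],[0,0,0],-1]
    - [[0,0,0],[0,0,0.04],-1]

```text
clock: 16.75
position: [0.5472, -0.3127, 0.1456]
ee_rot: [0.999, -0.039, -0.001, 0.002]
ft_force: [-0.8, -0.8, -1.0]
grip_width: 0.126
grasp_force: 29.4
```

```bash
python3 - <<'E'
from m import *
from p import *
plan((.548,-.3046,.0145,85.7))
c=cam('wrist')
h=hsv(c);m=((h[...,0]<9)|(h[...,0]>171))&(h[...,1]>170)&(h[...,2]>70)
n,l,s,ce=cv2.connectedComponentsWithStats(m.astype(np.uint8))
for i in range(1,n):
    if s[i,4]>300: print(s[i],rect(c,(l==i).astype(np.uint8)*255,.148))
print(rect(c,mask(c,(100,150,60),(125,255,255),(0,0,512,384)),.031))
print(rect(c,mask(c,(0,0,110),(180,45,255),(0,0,512,384)),.031))
E
```

```text
t 16.75 p [ 547.2 -312.7  145.6] tilt [-0.0016 -0.0032] w 0.126 j7 -1.29
(0.548, -0.3046, 0.0145, 85.7) shift [ 0.0002 -0.0109  0.1748] rows>= 3 turn z -0.004 rows 1
[ 243  105   26  249 5852] ([556.2, -313.2, 128.9, 11.9, -4.2], [256, 227])
([551.7, -390.3, 231.3, 85.6, -4.2], [349, 163])
([566.4, -304.5, 215.4, 86.6, -4.2], [233, 149])
```

Request:
move_arm:
  motion:
    - [[0,0,0],[0,0,0],-1]
    - [[0,0,0],[0,0,0],-1]
    - [[0,0,0],[0,0,0],-1]

```text
clock: 17.1
position: [0.5513, -0.304, 0.1459]
ee_rot: [0.999, -0.033, 0.0, -0.0]
ft_force: [-0.7, -0.2, 0.1]
grip_width: 0.128
grasp_force: 29.4
```

Request:
move_arm:
  motion:
    - [[0,0,0.04],[0,0,0],-1]
    - [[0,0,0.045],[0,0,0],-1]
    - [[0,0,0.04],[0,0,0],-1]
    - [[0,0,0.025],[0,0,0],-1]
    - [[0,0,0.015],[0,0,0],-1]
    - [[0,0,0.008],[0,0,0],-1]
    - [[0,0,0],[0,0,0],-1]
    - [[0,0,0],[0,0,0],-1]
    - [[0,0,0],[0,0,0],-1]

```text
clock: 18.0
position: [0.5513, -0.3058, 0.0172]
ee_rot: [0.999, -0.034, 0.001, 0.0]
ft_force: [0.2, -0.2, 0.0]
grip_width: 0.132
grasp_force: 29.4
```

Lower to 13.5 mm (the pencil was gripped at 4.4 and the floor is 9 higher), open a little, then rise.

Request:
move_arm:
  motion:
    - [[0,-0.001,0.003],[0,0,0],-1]
    - [[0,0,0.002],[0,0,0],-1]
    - [[0,0,0],[0,0,0],-1]
    - [[0,0,0],[0,0,0],-0.4]
    - [[0,0,0],[0,0,0],-0.4]
    - [[0,0,0],[0,0,0],-0.4]
    - [[0,0,-0.015],[0,0,0],-0.4]
    - [[0,0,-0.03],[0,0,0],-0.4]
    - [[0,0,-0.05],[0,0,0],-0.4]
    - [[0,0,-0.05],[0,0,0],-0.4]
    - [[0,0,-0.05],[0,0,0],-0.4]
    - [[0,0,-0.04],[0,0,0],-0.4]

```text
clock: 19.2
position: [0.5511, -0.3048, 0.1921]
ee_rot: [0.999, -0.034, 0.001, 0.001]
ft_force: [-0.5, -0.3, -1.0]
grip_width: 0.297
grasp_force: 0.0
```

```bash
python3 - <<'E'
from m import *
from p import *
c=cam('wrist','w4.png')
t=cam('top')
k=mask(t,(15,30,130),(35,130,255),(135,143,175,183))
print('tape',rect(t,k,.024))
plan((.53,-.05,.19,None),(.60,.29,.19,None))
E
```

```text
tape ([629.8, 317.2, 90.9, 88.9, -89.2], [155, 162])
t 19.3 p [ 552.8 -305.6  194.7] tilt [ 0.0076 -0.004 ] w 0.3 j7 -1.28
(0.53, -0.05, 0.19, None) shift [-0.0538 -0.3379  0.0063] rows>= 6 turn z 0.0 rows 0
(0.6, 0.29, 0.19, None) shift [ 0.0619 -0.4587  0.    ] rows>= 8 turn z 0.0 rows 0
```

View pics/w4.png

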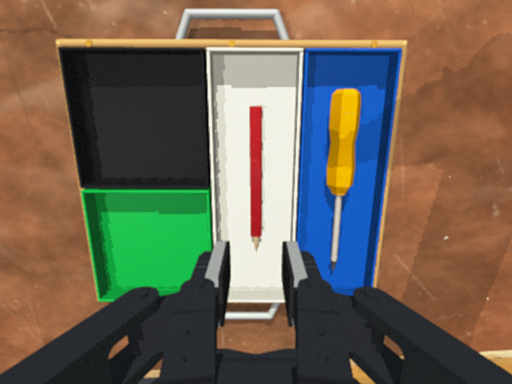

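The pencil lies flat in white at (256,175) and the screwdriver in blue at (342,150). Next is the masking tape.

Request:
move_arm:
  motion:
    - [[-0.009,-0.056,0.001],[0,0,0],0]
    - [[-0.009,-0.056,0.001],[0,0,0],0]
    - [[-0.009,-0.056,0.001],[0,0,0],0]
    - [[-0.009,-0.056,0.001],[0,0,0],0]
    - [[-0.009,-0.056,0.001],[0,0,0],0]
    - [[-0.009,-0.056,0.001],[0,0,0],0]
    - [[0.011,-0.05,0],[0,0,0],0]
    - [[0.011,-0.05,0],[0,0,0],0]
    - [[0.011,-0.05,0],[0,0,0],0]
    - [[0.011,-0.05,0],[0,0,0],0]
    - [[0.011,-0.05,0],[0,0,0],0]
    - [[0.011,-0.05,0],[0,0,0],0]

```text
clock: 20.5
position: [0.5926, 0.1718, 0.184]
ee_rot: [0.999, -0.035, -0.0, 0.0]
ft_force: [1.1, 0.3, 0.5]
grip_width: 0.497
grasp_force: 0.0
```

Request:
move_arm:
  motion:
    - [[0.02,-0.05,0],[0,0,0],0]
    - [[0.02,-0.05,0],[0,0,0],0]
    - [[0.02,-0.05,0],[0,0,0],0]
    - [[0,0,0],[0,0,-0.165],0]
    - [[0,0,0],[0,0,-0.165],0]
    - [[0,0,0],[0,0,-0.165],0]
    - [[0,0,0],[0,0,-0.165],0]
    - [[0,0,0],[0,0,-0.165],0]
    - [[0,0,0],[0,0,-0.165],0]
    - [[0,0,0],[0,0,0],0]
    - [[0,0,0],[0,0,0],0]

```text
clock: 21.6
position: [0.645, 0.2795, 0.1839]
ee_rot: [0.939, 0.345, -0.0, 0.0]
ft_force: [-0.5, 0.4, -0.3]
grip_width: 0.496
grasp_force: 0.0
```

```bash
python3 - <<'E'
from m import *
from p import *
plan((.6552,.2876,.006,-49.3))
c=cam('wrist','w5.png')
m=mask(c,(15,30,130),(35,130,255),(0,0,512,384))
cs,_=cv2.findContours(m,cv2.RETR_EXTERNAL,cv2.CHAIN_APPROX_NONE)
for q in sorted(cs,key=cv2.contourArea)[-3:]:
    q=q.reshape(-1,2);P=np.array([ray(c,u,v,.024)[:2] for u,v in q],np.float32)*1000
    print(q.min(0),q.max(0),cv2.fitEllipse(P))
E
```

```text
t 21.6 p [645.  279.5 183.9] tilt [-0.0004 -0.0002] w 0.496 j7 -1.56
(0.6552, 0.2876, 0.006, -49.3) shift [0.0174 0.0005 0.2372] rows>= 4 turn z -0.007 rows 1
[13  0] [98 28] ((657.5853271484375, 497.66943359375), (19.20337677001953, 76.54486083984375), 33.420555114746094)
[376   0] [511 103] ((860.6661376953125, 222.4644775390625), (52.29819869995117, 145.69369506835938), 13.256622314453125)
[168 122] [260 214] ((628.8565063476562, 319.17681884765625), (89.5697021484375, 91.62268829345703), 98.43861389160156)
```

View pics/w5.png

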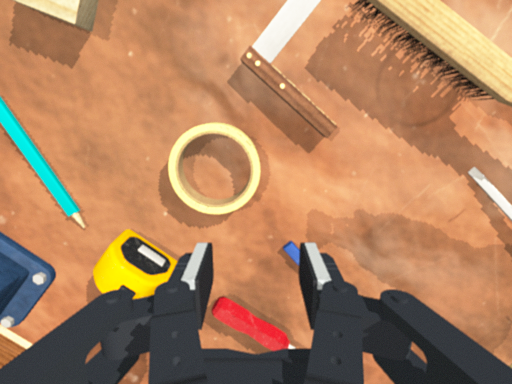

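Wrist view: the cream ring is at (214,168), the near tape measure at (140,265), and the saw handle at (290,90) is clear. The ring centre is (0.629, 0.318), matching the top view.

Request:
move_arm:
  motion:
    - [[0.009,-0.001,0],[0,0,0],0]
    - [[0.0085,0,0.02],[0,0,0],0]
    - [[0,0,0.05],[0,0,0],0]
    - [[0,0,0.05],[0,0,0],0]
    - [[0,0,0.05],[0,0,0],0]
    - [[0,0,0.035],[0,0,0],0]
    - [[0,0,0.02],[0,0,0],0]
    - [[0,0,0.01],[0,0,0],0]
    - [[0,0,0],[0,0,0],0]
    - [[0,0,0],[0,0,0],0]

```text
clock: 22.65
position: [0.6554, 0.2893, 0.0092]
ee_rot: [0.938, 0.347, 0.001, -0.0]
ft_force: [0.7, 0.0, 0.5]
grip_width: 0.504
grasp_force: 0.0
```

Request:
move_arm:
  motion:
    - [[0,0,0],[0,0,0],-1]
    - [[0,0,0],[0,0,0],-1]
    - [[0,0,0],[0,0,0],-1]
    - [[0,0,0],[0,0,0],-1]
    - [[0,0,0],[0,0,0],-1]
    - [[0,0,0],[0,0,0],-1]
    - [[0,0,0],[0,0,0],-1]
  newtons: 40

```text
clock: 23.35
position: [0.6553, 0.2888, 0.009]
ee_rot: [0.938, 0.347, 0.001, 0.0]
ft_force: [-1.0, -1.2, 5.1]
grip_width: 0.104
grasp_force: 38.7
```

```bash
python3 - <<'E'
from p import *
p=st()[0]
plan((p[0],p[1],.16,-49.3),(.5135,-.2195,.16,None))
E
```

```text
t 23.35 p [655.3 288.8   9. ] tilt [0.0016 0.0003] w 0.104 j7 -1.62
(np.float64(0.6552967460387529), np.float64(0.2888277752389422), 0.16, -49.3) shift [ 0.      0.     -0.2014] rows>= 4 turn z -0.003 rows 1
(0.5135, -0.2195, 0.16, None) shift [-0.5853  0.3906  0.    ] rows>= 11 turn z 0.0 rows 0
```

Request:
move_arm:
  motion:
    - [[0,0,-0.03],[0,0,0],-1]
    - [[0,0,-0.05],[0,0,0],-1]
    - [[0,0,-0.06],[0,0,0],-1]
    - [[0,0,-0.06],[0,0,0],-1]
    - [[0,0,0],[0,0,0],-1]

```text
clock: 23.85
position: [0.657, 0.2906, 0.1656]
ee_rot: [0.938, 0.347, 0.005, -0.001]
ft_force: [0.7, 1.2, -0.2]
grip_width: 0.101
grasp_force: 38.6
```

Request:
move_arm:
  motion:
    - [[-0.0488,0.0326,0],[0,0,0],-1]
    - [[-0.0488,0.0326,0],[0,0,0],-1]
    - [[-0.0488,0.0326,0],[0,0,0],-1]
    - [[-0.0488,0.0326,0],[0,0,0],-1]
    - [[-0.0488,0.0326,0],[0,0,0],-1]
    - [[-0.0488,0.0326,0],[0,0,0],-1]
    - [[-0.0488,0.0326,0],[0,0,0],-1]
    - [[-0.0488,0.0326,0],[0,0,0],-1]
    - [[-0.0488,0.0326,0],[0,0,0],-1]
    - [[-0.0488,0.0326,0],[0,0,0],-1]
    - [[-0.0488,0.0326,0],[0,0,0],-1]
    - [[-0.0488,0.0326,0],[0,0,0],-1]

```text
clock: 25.05
position: [0.5111, -0.2215, 0.1576]
ee_rot: [0.938, 0.347, -0.0, 0.0]
ft_force: [0.6, -0.1, -1.9]
grip_width: 0.103
grasp_force: 38.6
```

Request:
move_arm:
  motion:
    - [[0,0,0],[0,0,0],-1]
    - [[0,0,0],[0,0,0],-1]
    - [[0,0,0],[0,0,0],-1]

```text
clock: 25.35
position: [0.5124, -0.2185, 0.1576]
ee_rot: [0.938, 0.348, 0.0, -0.0]
ft_force: [-0.1, 0.6, -0.6]
grip_width: 0.1
grasp_force: 38.6
```

```bash
python3 - <<'E'
from m import *
from p import *
plan((.5135,-.2195,.018,-49.3))
c=cam('wrist','w6.png')
m=mask(c,(15,30,130),(35,130,255),(0,0,512,384))
cs,_=cv2.findContours(m,cv2.RETR_EXTERNAL,cv2.CHAIN_APPROX_NONE)
q=max(cs,key=cv2.contourArea).reshape(-1,2);P=np.array([ray(c,u,v,.175)[:2] for u,v in q],np.float32)*1000
print(q.min(0),q.max(0),cv2.minEnclosingCircle(P))
print(rect(c,mask(c,(45,120,60),(80,255,255),(0,0,512,384)),.031))
E
```

```text
t 25.35 p [ 512.4 -218.5  157.6] tilt [0.     0.0006] w 0.1 j7 -0.66
(0.5135, -0.2195, 0.018, -49.3) shift [0.0003 0.002  0.1862] rows>= 3 turn z -0.0 rows 1
[  0 170] [271 332] ((476.14404296875, -182.43988037109375), 63.196434020996094)
([489.0, -188.3, 128.4, 128.0, -4.2], [213, 164])
```

View pics/w6.png

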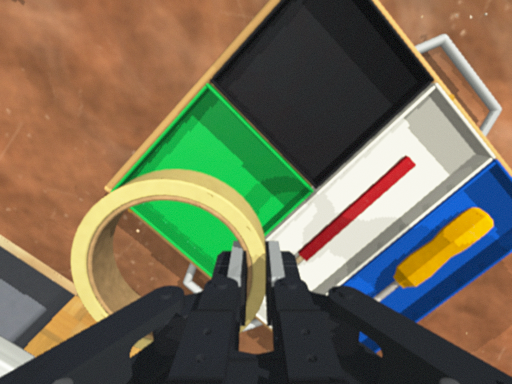

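Wrist view: the ring hangs level at (170,240), gripped at the wall next to the inner corner of the green bin at (213,164).

Request:
move_arm:
  motion:
    - [[0,0,0.04],[0,0,0],-1]
    - [[0,0,0.05],[0,0,0],-1]
    - [[0,0,0.04],[0,0,0],-1]
    - [[0,0,0.025],[0,0,0],-1]
    - [[0,0,0.015],[0,0,0],-1]
    - [[0,0,0.01],[0,0,0],-1]
    - [[0,0,0.006],[0,0,0],-1]
    - [[0,0,0],[0,0,0],-1]
    - [[0,0,0],[0,0,0],-1]

```text
clock: 26.3
position: [0.5126, -0.22, 0.0191]
ee_rot: [0.938, 0.347, 0.0, 0.0]
ft_force: [0.3, -0.0, -1.2]
grip_width: 0.102
grasp_force: 38.7
```

Request:
move_arm:
  motion:
    - [[0,0,0.002],[0,0,0],-1]
    - [[0,0,0],[0,0,0],-1]
    - [[0,0,0],[0,0,0],-0.5]
    - [[0,0,0],[0,0,0],-0.5]
    - [[0,0,0],[0,0,0],-0.5]
    - [[0,0,-0.015],[0,0,0],-0.5]
    - [[0,0,-0.03],[0,0,0],-0.5]
    - [[0,0,-0.05],[0,0,0],-0.5]
    - [[0,0,-0.06],[0,0,0],-0.5]
    - [[0,0,-0.06],[0,0,0],-0.5]
    - [[0,0,-0.03],[0,0,0],-0.5]
    - [[0,0,0],[0,0,0],-0.5]

```text
clock: 27.5
position: [0.5139, -0.2202, 0.2054]
ee_rot: [0.938, 0.347, 0.002, 0.003]
ft_force: [0.0, -0.8, -0.3]
grip_width: 0.249
grasp_force: 0.0
```

```bash
python3 - <<'E'
from m import *
from p import *
t=cam('top')
k=mask(t,(15,30,130),(35,130,255),(290,180,342,240))
print('tape',rect(t,k,.033))
print('meas',rect(t,mask(t,(20,150,120),(35,255,255),(138,195,172,216)),.066))
plan((.495,.15,.2,None),(.495,.30,.2,0))
E
```

```text
tape ([485.5, -189.4, 89.8, 83.4, 16.8], [315, 210])
meas ([493.3, 306.7, 69.6, 33.2, -89.2], [153, 204])
t 27.55 p [ 512.9 -220.   202.9] tilt [ 0.0033 -0.0019] w 0.25 j7 -0.65
(0.495, 0.15, 0.2, None) shift [ 0.303  -0.3901  0.0039] rows>= 8 turn z 0.0 rows 0
(0.495, 0.3, 0.2, 0) shift [ 0.1302 -0.1518  0.    ] rows>= 4 turn z -1.098 rows 6
```

Request:
move_arm:
  motion:
    - [[0.034,-0.0426,0],[0,0,0],0.4]
    - [[0.034,-0.0426,0],[0,0,0],0.4]
    - [[0.034,-0.0426,0],[0,0,0],0.4]
    - [[0.034,-0.0426,0],[0,0,0],0.4]
    - [[0.034,-0.0426,0],[0,0,0],0.4]
    - [[0.034,-0.0426,0],[0,0,0],0.4]
    - [[0.034,-0.0426,0],[0,0,0],0.4]
    - [[0.034,-0.0426,0],[0,0,0],0.4]
    - [[0.034,-0.0426,0],[0,0,0],0.4]
    - [[0.034,-0.0426,0],[0,0,0],0.4]
    - [[0.034,-0.0426,0],[0,0,0],0.4]
    - [[0.034,-0.0426,0],[0,0,0],0.4]

```text
clock: 28.75
position: [0.4941, 0.2716, 0.1996]
ee_rot: [0.938, 0.347, -0.001, 0.0]
ft_force: [0.8, -0.1, 0.1]
grip_width: 0.701
grasp_force: 0.0
```

Request:
move_arm:
  motion:
    - [[0,0,0],[0,0,-0.183],0.5]
    - [[0,0,0],[0,0,-0.183],0.5]
    - [[0,0,0],[0,0,-0.183],0.5]
    - [[0,0,0],[0,0,-0.183],0.5]
    - [[0,0,0],[0,0,-0.183],0.5]
    - [[0,0,0],[0,0,-0.183],0.5]
    - [[0,0,0],[0,0,0],0.5]
    - [[0,0,0],[0,0,0],0.5]

```text
clock: 29.55
position: [0.4946, 0.2701, 0.1999]
ee_rot: [0.709, 0.706, -0.001, -0.0]
ft_force: [0.6, -0.2, 0.6]
grip_width: 0.748
grasp_force: 0.0
```

```bash
python3 - <<'E'
from m import *
from p import *
plan((.493,.307,.02,0))
c=cam('wrist','w7.png')
print(rect(c,mask(c,(18,120,60),(36,255,255),(0,0,512,384)),.066))
E
```

```text
t 29.55 p [494.6 270.1 199.9] tilt [-0.0012 -0.0003] w 0.748 j7 -0.83
(0.493, 0.307, 0.02, 0) shift [ 0.0492 -0.0023  0.2399] rows>= 4 turn z -0.005 rows 1
([305.1, 320.0, 148.9, 61.4, 76.6], [29, 122])
```

View pics/w7.png

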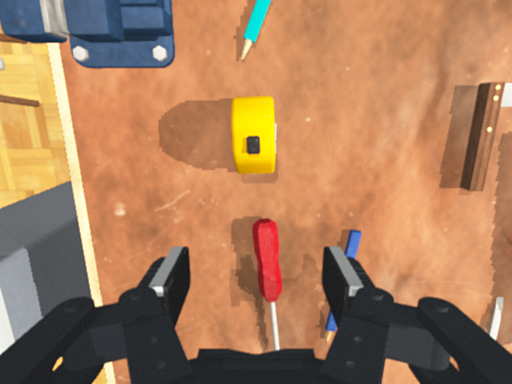

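Wrist view: the tape measure is at (254,135), the red screwdriver at (268,260), and nothing is near the finger sides. Measuring with a tighter box.

```bash
python3 - <<'E'
from m import *
from p import *
c=cam('wrist')
for z in(.066,.06):
  print(rect(c,mask(c,(18,120,60),(36,255,255),(215,85,285,185)),z))
print(rect(c,mask(c,(18,120,200),(36,255,255),(215,85,285,185)),.066))
E
```

```text
([492.0, 318.4, 65.6, 37.1, -89.3], [253, 134])
([492.0, 317.8, 67.0, 37.9, -89.3], [253, 134])
([492.1, 318.4, 65.6, 36.9, -89.3], [254, 134])
```

The top and wrist views see different end faces, so their y centres differ (0.307 and 0.318). Correcting each silhouette for height gives ends at about 0.280 and 0.351, matching the 74 mm length, so I'll grip at (0.492, 0.315).

Request:
move_arm:
  motion:
    - [[0.03,-0.002,0],[0,0,0],0.5]
    - [[0.03,-0.0015,0],[0,0,0],0.5]
    - [[0,0,0.04],[0,0,0],0.5]
    - [[0,0,0.05],[0,0,0],0.5]
    - [[0,0,0.05],[0,0,0],0.5]
    - [[0,0,0.04],[0,0,0],0.5]
    - [[0,0,0.03],[0,0,0],0.5]
    - [[0,0,0.02],[0,0,0],0.5]
    - [[0,0,0.008],[0,0,0],0.5]
    - [[0,0,0],[0,0,0],0.5]
    - [[0,0,0],[0,0,0],0.5]

```text
clock: 30.75
position: [0.4928, 0.3159, 0.0231]
ee_rot: [0.707, 0.707, 0.001, 0.0]
ft_force: [0.3, 0.4, -0.7]
grip_width: 0.75
grasp_force: 0.0
```

Request:
move_arm:
  motion:
    - [[0,0,0],[0,0,0],-1]
    - [[0,0,0],[0,0,0],-1]
    - [[0,0,0],[0,0,0],-1]
    - [[0,0,0],[0,0,0],-1]
    - [[0,0,0],[0,0,0],-1]
    - [[0,0,0],[0,0,0],-1]
    - [[0,0,0],[0,0,0],-1]
  newtons: 60

```text
clock: 31.45
position: [0.4929, 0.3156, 0.0232]
ee_rot: [0.707, 0.707, 0.001, 0.0]
ft_force: [-1.8, -0.8, 6.8]
grip_width: 0.435
grasp_force: 59.4
```

```bash
python3 - <<'E'
from p import *
p=st()[0]
plan((p[0],p[1],.18,-5),(.6175,-.199,.18,None))
E
```

```text
t 31.45 p [492.9 315.6  23.2] tilt [0.0015 0.0003] w 0.435 j7 -1.04
(np.float64(0.4928539999155412), np.float64(0.3156469785598934), 0.18, -5) shift [ 0.      0.     -0.2091] rows>= 4 turn z 0.111 rows 1
(0.6175, -0.199, 0.18, None) shift [-0.6691  0.2254  0.    ] rows>= 11 turn z 0.0 rows 0
```

Request:
move_arm:
  motion:
    - [[0,0,-0.03],[0,0,0],-1]
    - [[0,0,-0.05],[0,0,0],-1]
    - [[0,0,-0.06],[0,0,0],-1]
    - [[0,0,-0.05],[0,0,0.055],-1]
    - [[0,0,-0.02],[0,0,0.055],-1]
    - [[0,0,0],[0,0,0],-1]

```text
clock: 32.05
position: [0.4931, 0.3162, 0.1822]
ee_rot: [0.737, 0.676, 0.002, 0.001]
ft_force: [0.9, -0.4, -2.8]
grip_width: 0.44
grasp_force: 60.4
```

Request:
move_arm:
  motion:
    - [[-0.0558,0.0188,0],[0,0,0],-1]
    - [[-0.0558,0.0188,0],[0,0,0],-1]
    - [[-0.0558,0.0188,0],[0,0,0],-1]
    - [[-0.0558,0.0188,0],[0,0,0],-1]
    - [[-0.0558,0.0188,0],[0,0,0],-1]
    - [[-0.0558,0.0188,0],[0,0,0],-1]
    - [[-0.0558,0.0188,0],[0,0,0],-1]
    - [[-0.0558,0.0188,0],[0,0,0],-1]
    - [[-0.0558,0.0188,0],[0,0,0],-1]
    - [[-0.0558,0.0188,0],[0,0,0],-1]
    - [[-0.0558,0.0188,0],[0,0,0],-1]
    - [[-0.0558,0.0188,0],[0,0,0],-1]

```text
clock: 33.25
position: [0.617, -0.2014, 0.1776]
ee_rot: [0.736, 0.676, -0.001, -0.001]
ft_force: [0.7, 0.6, -2.4]
grip_width: 0.434
grasp_force: 60.4
```

Request:
move_arm:
  motion:
    - [[0,0,0],[0,0,0],-1]
    - [[0,0,0],[0,0,0],-1]
    - [[0,0,0],[0,0,0],-1]

```text
clock: 33.55
position: [0.6172, -0.198, 0.1785]
ee_rot: [0.736, 0.677, -0.0, -0.001]
ft_force: [-0.2, 1.5, -3.1]
grip_width: 0.436
grasp_force: 60.4
```

```bash
python3 - <<'E'
from p import *
plan((.6175,-.199,.033,-4.3))
E
```

```text
t 33.55 p [ 617.2 -198.   178.5] tilt [-0.0014  0.0011] w 0.436 j7 -0.1
(0.6175, -0.199, 0.033, -4.3) shift [-0.0013  0.0005  0.194 ] rows>= 3 turn z -0.011 rows 1
```

Request:
move_arm:
  motion:
    - [[0,0,0.04],[0,0,0],-1]
    - [[0,0,0.05],[0,0,0],-1]
    - [[0,0,0.04],[0,0,0],-1]
    - [[0,0,0.03],[0,0,0],-1]
    - [[0,0,0.015],[0,0,0],-1]
    - [[0,0,0.01],[0,0,0],-1]
    - [[0,0,0.007],[0,0,0],-1]
    - [[0,0,0],[0,0,0],-1]
    - [[0,0,0],[0,0,0],-1]

```text
clock: 34.45
position: [0.6182, -0.1996, 0.0365]
ee_rot: [0.737, 0.676, 0.0, 0.001]
ft_force: [0.4, 0.3, -2.7]
grip_width: 0.436
grasp_force: 60.5
```

Request:
move_arm:
  motion:
    - [[0,0,0.003],[0,0,0],-1]
    - [[0,0,0.002],[0,0,0],-1]
    - [[0,0,0],[0,0,0],-1]
    - [[0,0,0],[0,0,0],-1]

```text
clock: 34.85
position: [0.6179, -0.1997, 0.0322]
ee_rot: [0.737, 0.676, 0.0, 0.0]
ft_force: [-0.7, -0.5, 1.9]
grip_width: 0.436
grasp_force: 60.8
```

Force changed from -2.7 to +1.9 N, so it is on the floor. Release and rise.

Request:
move_arm:
  motion:
    - [[0,0,0],[0,0,0],0.2]
    - [[0,0,0],[0,0,0],0.2]
    - [[0,0,0],[0,0,0],0.2]
    - [[0,0,0],[0,0,0],0.2]
    - [[0,0,-0.015],[0,0,0],0.2]
    - [[0,0,-0.03],[0,0,0],0.2]
    - [[0,0,-0.05],[0,0,0],0.2]
    - [[0,0,-0.06],[0,0,0],0.2]
    - [[0,0,-0.06],[0,0,0],0.2]
    - [[0,0,-0.06],[0,0,0],0.2]
    - [[0,0,0],[0,0,0],0.2]

```text
clock: 35.95
position: [0.6202, -0.1991, 0.2462]
ee_rot: [0.737, 0.676, 0.003, 0.005]
ft_force: [0.6, -1.1, -0.8]
grip_width: 0.596
grasp_force: 0.0
```

Request:
move_arm:
  motion:
    - [[-0.05,0,0],[0,0,0],0.2]
    - [[-0.05,0,0],[0,0,0],0.2]
    - [[-0.05,0,0],[0,0,0],0.2]
    - [[-0.05,0,0],[0,0,0],0.2]
    - [[-0.05,0,0],[0,0,0],0.2]
    - [[-0.05,0,0],[0,0,0],0.2]
    - [[0,0,0],[0,0,0],0.2]
    - [[0,0,0],[0,0,0],0.2]

```text
clock: 36.75
position: [0.5979, -0.4242, 0.2379]
ee_rot: [0.737, 0.675, 0.0, -0.0]
ft_force: [0.1, 0.4, -0.3]
grip_width: 0.597
grasp_force: 0.0
```

```bash
python3 - <<'E'
from h import *
c=cam('scene');s=cam('top')
f=lambda c,b:cv2.resize(cv2.cvtColor(np.array(c['pixels']),cv2.COLOR_RGB2BGR)[b[1]:b[3],b[0]:b[2]],(400,400),interpolation=2)
cv2.imwrite('pics/end.png',np.hstack([f(c,(270,110,390,230)),f(s,(180,130,410,245))]))
E
```

```text
(no output)
```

View pics/end.png

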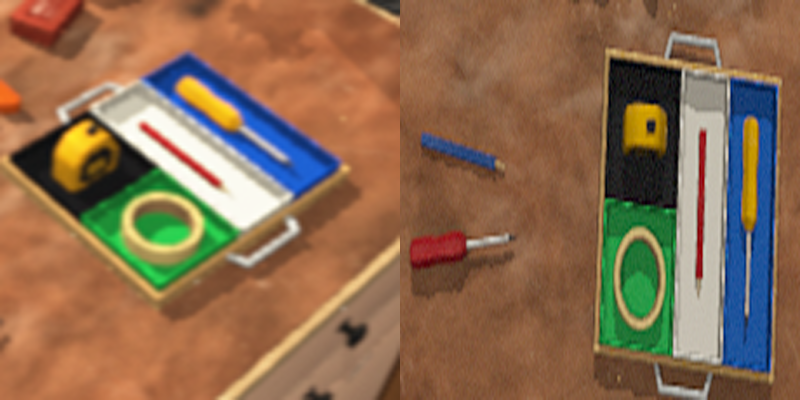

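Both views show all four items in their bins: the tape measure upright at (85,155), the ring flat at (160,228), the pencil at (185,160) and the screwdriver at (225,110). The red screwdriver and blue pencil have not moved.

```bash
python3 -c "
from workcell import order
print(order.hand_in())"
```

```text
the job is handed in; nothing more can be done
None
```

The caddy is packed as asked and handed in at about 37 s of the 106 s allowed; the red screwdriver and blue pencil were left where they lie, and no verdict came back.

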